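Press a flask down on the pharmacy's sprung mixer

ROBOT

A 6-joint arm with a two-finger parallel gripper is mounted at the origin on the work surface. World frame = base frame: x ahead of the robot, y to its left, z up, the work surface at z = 0. Lengths are in m, angles in degrees, forces in N, time in s.
With the tool pointing down it reaches from about 0.35 to 0.875 m from the base axis. Payload 4.2 kg.
Tool frame: the origin (TCP) lies midway between the tips of the shut fingers; the grasp point (between the pads) lies 19 mm behind it; z points along the fingers, y is the direction in which the jaws open and shut (so a half turn about z gives the same grasp; the last joint's range is limited). The gripper opens to 87 mm and grips with 3 to 60 N. Pads are 19 mm wide; open, the fingers measure 117 mm over their backs; the gripper's body (75 mm by 190 mm) begins 51 mm behind the grasp point.
Start: joints at [-58.98, 22.042, 0.453, 0, -68.411, -14.817], TCP at [0.174, -0.6, 0.223] pointing down, gripper open.
Joint ranges: [-179.83, 179.83], [-69.29, 118.12], [-61.27, 80.66], [-181.25, 117.63], [-171.15, -9.14], [-177.46, 177.46]. Speed limits (degrees/s): [159.86, 159.86, 180, 180, 180, 180].

INTERFACE

Orientations are given as a 3x3 rotation matrix whose columns are the frame's x, y, z axes.
In Python, from station import r gives the robot as it stands.
- The arm moves only by the tool carry_out, never from a script. Its argument "steps" is a list of rows, each a list of 2 entries, a list of its own where there are three numbers: the shift along the tool's x, y, z in cm, then the turn about the tool's z in degrees. In form: [[[x, y, z], twist], ...]. A call has 1 to 20 rows; each row is the pose to reach, as a shift and turn from the pose measured when the call began, along the tool's axes at that moment; what a row does not reach only later rows make up. A row lasts 1/10 s, in which the tool goes at most 50 mm and 8.59 degrees, less where a joint would pass 70% of its speed; a pose out of reach is approached as far as the arm can. A call with a gripper value outside its range is refused whole. "gripper" is the gripper's target within -1 to 1 (fully open at 1, half-way at 0, shut at -1), set as the call begins (left out, the last holds). The fingers move at their own pace and stop on an object; the grip force is fixed at half the most. Time passes only in rows, so rows that repeat a pose let the fingers close. It gives the time, the measured TCP pose, the force and the opening at its end, in the units of the state.
- r.sense(): the state, without advancing time (a new reading comes with each control period).
- r.capture(name): name is "scene" or "side" or "wrist"; returns the picture (384x512x3 uint8, red, green, blue); there is no depth.
- r.calibration(name): a dict with "camera_matrix" (3x3 intrinsics, pixels), "world_from_camera" (4x4, takes a point from camera to world coordinates). Camera axes: x right, y up, looking along -z (the intrinsics and any distortion apply to the point x, -y, -z); pixel columns grow to the right and rows downward; lengths in m; the calibration is good to about 2 mm. A picture is of the moment at which its call begins: read the wrist's pose just before it. calibration takes no time and is no camera call; for the wrist camera it gives the pose at the moment of the call.
- r.finish_job(): hands the job in, once; it reports no verdict.
Trained networks look in the newest picture that a camera, given by its name, has taken for a name from the list of things; names that differ only in an ending like _2 or _b are one class to them, and where a whole thing is asked for, a point or a joint stands for the part that bears it (a point fixed in the world has none). Each returns a list of dicts, best first, with "confidence" (0 to 1); they miss things now and then, are a little off and sometimes report something else, mostly with a low value. They report only what shows in the picture. A call takes as long as a camera call. They do not tell look-alikes from the thing itself.
- r.cut_out(camera, target): "pixels" (384x512 bool, what is visible of it).
- r.place_of(camera, target): "centre" ([x, y, z] in m, in world coordinates, good to about 4 mm: a listed point, or the origin of a listed thing).
The state is a dict: "time_s": time; "joints": joint angles; "joint_velocities": joint speeds; "effort": joint torques, N m; "tcp_pos": TCP position; "ee_rot": TCP orientation; "wrist_force": force on the tool from outside, world axes, zero at the start; "moment": the same for the moment, N m; "gripper_width": opening from 0.0 (shut) to 1.0 (fully open).
Only numpy, scipy, OpenCV 4.12 (cv2) and the standard library are available. Lean on these libraries where they do the work, as an engineer would, in place of code of your own. Each camera call takes 0.05 s, during which the arm holds its last target. There are 200 camera calls.

TASK

Fit the loose ring holder onto the mixer so that its two holes go over the two pegs and it lies flat on the sprung deck, and let go of it. Then set the round flask upright in the holder's ring and push the flask straight down until the springs are nearly fully compressed, touching only the flask: finish while still holding it pressed down like that, without letting go. Leave the other things on the bench where they are.

Things in the scene. Friction and masses are not known exactly. Their poses are not given: they have to be found in the camera images.
- mixer: press-to-run mixer, a white rounded box 130 x 150 mm and 68 mm high, standing fixed on the bench, with a black control panel on its -x side; origin at the centre of its underside, z up. Above it a steel deck rides on two springs
- deck_top (a point): centre of the top face of the mixer's steel deck (50 mm along x, 124 mm along y, 12 mm thick; top 100 mm above the bench when not pressed). Two upright steel pegs 9 mm in diameter stand on it at y = +-45 mm and rise 32 mm above this point, the last 6 mm tapered to a 4 mm tip. Axes: x, y along the deck, z up
- deck (a joint): how far the sprung deck is pressed down, m: 0 up, 0.014 at its stop. It carries holder and flask almost without sinking (under 2 mm); then about 0.7 N more per mm: 10 mm down takes a push of about 6 to 9 N, the stop 9 to 12 N. Nearly fully compressed means beyond 0.010
- holder: loose grey ring holder, 0.2 kg: plate 44 (x) x 120 (y) x 10 mm with two 13 mm through holes at y = +-45 mm; in its middle an upright ring, 55 mm outside, 45 mm inside, its top 44 mm above the underside, with flat grip faces at x = +-28 mm (56 mm apart, 24 mm wide, 10 to 44 mm above the underside). Origin: centre of underside, z up. Fits either way round (half a turn)
- holder_mouth (a point): centre of the ring's open top, 44 mm above the holder's underside; axes as the holder
- flask: loose amber glass flask, 0.25 kg, 96 mm tall, standing on a flat foot 26 mm across: ball-shaped belly 56 mm in diameter, neck 22 mm in diameter, white round cap 28 mm in diameter and 26 mm high at the top. Origin at the centre of its foot, z up along its neck
- flask_belly (a point): centre of the flask's ball-shaped belly, 25 mm above the foot. When the flask sits in the ring, this point is over the ring's centre, about 17 mm above the ring's mouth (the foot hangs 8 mm below the mouth)
- flask_cap (a point): centre of the flask's white cap, on its axis, 83 mm above the foot; a good place to grip
- tall_bottle: bystander: cylindrical amber bottle, 48 mm in diameter, 105 mm tall; origin at the centre of its underside
- pill_jar: bystander: white jar, 52 mm in diameter, 75 mm tall; origin at the centre of its underside
- measure_cup: bystander: white open cup, 54 mm in diameter, 60 mm tall; origin at the centre of its underside
- salve_jar: bystander: low white jar, 56 mm in diameter, 40 mm tall; origin at the centre of its underside
- mortar: bystander: white mortar bowl, 110 mm in diameter, 60 mm tall; origin at the centre of its underside
- carton: bystander: medicine carton 50 x 110 x 45 mm; origin at the centre of its underside
- spatula: bystander: spatula lying flat, 160 mm long; origin at its underside
Mind the look-alikes: they are no part of the job. What is shaped like the holder but yellow is not meant.

How it is judged (in metres and radians):
On the way, in this order (a step that is already met when the one before it is completed fails the run):
1. the holder lies flat on the deck with the pegs through its holes, let go (horizontal distance between holder and deck_top below 0.005 m and z of holder in the frame of deck_top between -0.003 and 0.003 m and angle between the y axis of holder and the y axis of deck_top, either way round below 0.12 rad and angle between holder's own z axis and vertical below 0.06 rad and contact force between the fingers and holder below 0.5 N), for 0.2 s.
2. the flask sits upright in the holder's ring (horizontal distance between holder and deck_top below 0.005 m and z of holder in the frame of deck_top between -0.003 and 0.003 m and angle between the y axis of holder and the y axis of deck_top, either way round below 0.12 rad and angle between holder's own z axis and vertical below 0.06 rad and horizontal distance between flask_belly and holder_mouth below 0.005 m and z of flask_belly in the frame of holder_mouth between 0.012 and 0.02 m and angle between flask's own z axis and vertical below 0.2 rad), for 0.2 s.
At the end, for the whole second after the job is handed in: For the last second: holder flat on the deck over the pegs (5 mm, 0.12 rad); flask in its ring (belly within 5 mm, tilt under 0.2 rad); deck still, over 10 of 14 mm down; fingers on the flask with over 3 N, flask on holder over 5 N; robot touching neither holder nor mixer (all of step 2 and value of joint deck above 0.01 m and velocity of joint deck between -0.01 and 0.01 m/s and contact force between the fingers and flask above 3 N and contact force between flask and holder above 5 N and contact force between each of the arm, the fingers and holder below 0.5 N and contact force between each of the arm, the fingers and mixer below 0.5 N); the arm keeps its last pose, push and grip.
It fails at once if another thing on the bench is moved by more than 30 mm (distance of any of tall_bottle, pill_jar, measure_cup, salve_jar, mortar, carton, spatula from where it was at the start of the episode above 0.03 m).
It fails at once if another thing on the bench is knocked over (angle between any of tall_bottle, pill_jar, measure_cup, salve_jar, mortar, carton's own z axis and vertical above 0.5 rad).
It also fails if it takes over 64 s, if anything falls off the work surface, if the arm or the gripper's body presses on something with over 40 N, if the wrist force passes 120 N, or if a joint passes its speed limit or range.

## Working session

There is one attempt and no reset: what is moved stays moved. The work goes in short steps, Python scripts to look and compute and a tool call to move; the robot and the scene stay as the last step left them, time stands still between calls to the robot, and variables do not carry over. Pictures are saved under pics/ and viewed, about 8 in all and at most 12, crops included, and the job is handed in when it is done.

Besides the shell and the picture viewer there is one more tool, called after "Call:" by a JSON object that holds its "fn" and its "kwargs". carry_out: Moves the arm, as the interface text tells. Its arguments: {"type":"object","properties":{"steps":{"type":"array","items":{"type":"array"}},"gripper":{"type":"number"}},"required":["steps"]}

```bash
mkdir -p pics; ls; python3 - <<'E'
from station import r
import cv2, numpy as np
s=r.sense(); print({k:np.round(v,3).tolist() for k,v in s.items() if k in('time_s','tcp_pos','ee_rot','wrist_force','gripper_width')})
for c in('scene','side'):
    im=r.capture(c); cv2.imwrite(f'pics/{c}0.png',cv2.cvtColor(im,cv2.COLOR_RGB2BGR))
    for t in('holder','flask','flask_cap','deck_top','mixer'):
        for d in r.place_of(c,t): print(c,t,round(d['confidence'],2),np.round(d['centre'],3))
    K=r.calibration(c); print(np.round(K['world_from_camera'],3).tolist(),np.round(K['camera_matrix'],1).tolist())
E
```

```text
pics
{'time_s': 0.0, 'tcp_pos': [0.174, -0.6, 0.221], 'ee_rot': [[-0.96, -0.279, -0.001], [-0.279, 0.96, 0.002], [0.0, 0.002, -1.0]], 'wrist_force': [0.829, 0.452, -0.598], 'gripper_width': 0.998}
scene holder 0.98 [ 0.71   0.278 -0.   ]
scene holder 0.84 [ 0.424  0.322 -0.004]
scene holder 0.72 [0.334 0.206 0.001]
scene holder 0.71 [ 0.57   0.246 -0.002]
scene flask 0.75 [ 0.339  0.47  -0.003]
scene flask 0.49 [ 0.548 -0.294  0.001]
scene flask_cap 0.52 [ 0.546 -0.293  0.084]
scene deck_top 0.78 [0.576 0.021 0.104]
scene deck_top 0.62 [ 0.34   0.473 -0.001]
scene deck_top 0.28 [0.609 0.48  0.001]
scene mixer 0.85 [0.579 0.022 0.002]
[[0.716, -0.581, 0.388, 1.147], [0.698, 0.608, -0.379, -0.567], [-0.016, 0.542, 0.84, 1.384], [0.0, 0.0, 0.0, 1.0]] [[445.6, 0.0, 251.1], [0.0, 445.6, 189.2], [0.0, 0.0, 1.0]]
side holder 0.85 [0.425 0.326 0.003]
side holder 0.55 [ 0.572  0.248 -0.   ]
side holder 0.55 [0.707 0.279 0.003]
side holder 0.51 [ 0.318 -0.205 -0.   ]
side flask 0.56 [ 0.545 -0.295 -0.001]
side flask_cap 0.59 [ 0.546 -0.297  0.086]
side deck_top 0.79 [0.576 0.022 0.101]
side mixer 0.7 [0.58  0.027 0.003]
[[0.818, -0.337, 0.465, 1.121], [0.575, 0.477, -0.665, -0.854], [0.002, 0.812, 0.584, 0.834], [0.0, 0.0, 0.0, 1.0]] [[373.6, 0.0, 251.0], [0.0, 373.6, 193.4], [0.0, 0.0, 1.0]]
```

View pics/scene0.png

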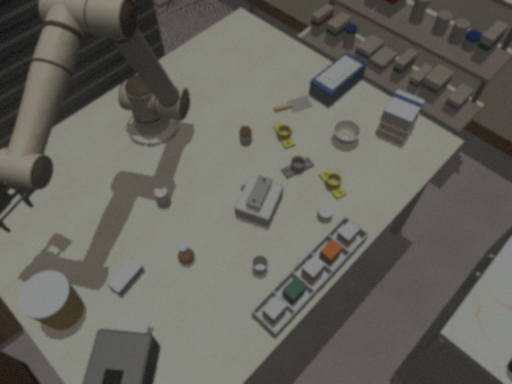

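View pics/side0.png

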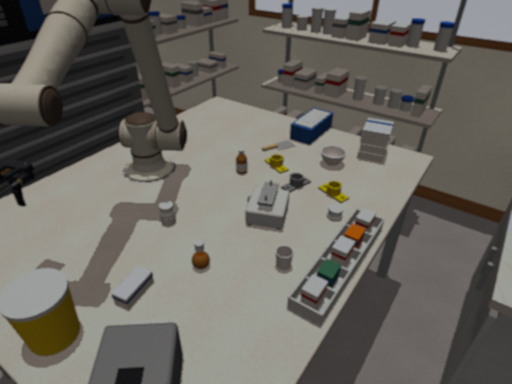

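Scene picture: grey holder at (297,166). Yellow look-alikes at (285,133) and (333,183). The mixer is at (260,198), and the flask with its white cap is at (185,255); the tall bottle at (246,133) is brown and cylindrical. The grey piece fits the description, since the other two are yellow. I'll rectify and enlarge to confirm it and get the yaws.

```bash
cat > h.py <<'E'
from station import r
import cv2, numpy as np
def proj(c,P):
    k=r.calibration(c); T=np.linalg.inv(k['world_from_camera']); P=np.atleast_2d(P)
    q=P@T[:3,:3].T+T[:3,3]; q=q*[1,-1,-1]; u=q@np.array(k['camera_matrix']).T
    return u[:,:2]/u[:,2:]
def rect(c,im,cx,cy,z,half,n=400):
    # top-down rectified view of plane z: columns = -y, rows = -x
    w=np.array([[cx+half,cy+half,z],[cx+half,cy-half,z],[cx-half,cy-half,z],[cx-half,cy+half,z]])
    H=cv2.getPerspectiveTransform(proj(c,w).astype(np.float32),np.float32([[0,0],[n,0],[n,n],[0,n]]))
    return cv2.warpPerspective(im,H,(n,n),flags=cv2.INTER_CUBIC)
def st():
    s=r.sense(); print('t',round(s['time_s'],2),'tcp',np.round(s['tcp_pos'],4),'R',np.round(s['ee_rot'],3).tolist(),'F',np.round(s['wrist_force'],1),'g',round(float(s['gripper_width']),3)); return s
def ray(c,uv):
    k=r.calibration(c); T=np.array(k['world_from_camera']); d=np.linalg.inv(k['camera_matrix'])@[uv[0],uv[1],1]
    return T[:3,3],T[:3,:3]@(d*[1,-1,-1])
def onz(c,uv,z):
    o,d=ray(c,uv); return o+d*(z-o[2])/d[2]
E
python3 - <<'E'
from h import *
im=cv2.imread('pics/scene0.png')
a=rect('scene',im,.57,.247,.01,.1); b=rect('scene',im,.577,.022,.1,.1)
cv2.imwrite('pics/rect0.png',np.hstack([a,b]))
for t in('holder','deck_top'):
    pass
st()
E
```

```text
t 0.6 tcp [ 0.1744 -0.6001  0.2226] R [[-0.96, -0.279, 0.0], [-0.279, 0.96, 0.0], [-0.0, -0.0, -1.0]] F [-0.3  0.5  0.3] g 1.0
```

View pics/rect0.png

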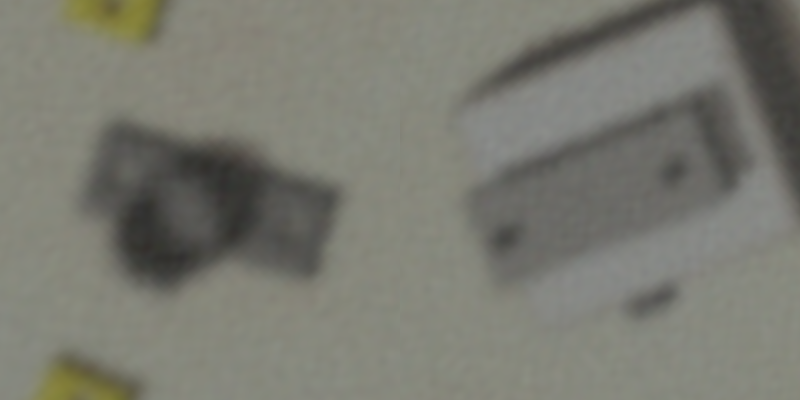

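The crop confirms it. Left half: the grey holder with its ring, centre about (205,200), yaw about -17°; yellow parts only show at the edges. Right half: the deck with pegs at (505,237) and (673,172), yaw about +21..23°. Next I move over the mixer, then on to the holder.

Call:
{"fn": "carry_out", "kwargs": {"steps": [[[-56,48,-11],-57],[[-56,48,-11],-57],[[-56,48,-11],-57],[[-56,48,-11],-57],[[-56,48,-11],-57],[[-56,48,-11],-57],[[-56,48,-11],-57],[[-56,48,-11],-57],[[-56,48,-11],-57],[[-56,48,-11],-57],[[-56,48,-11],-57],[[-56,48,-11],-57],[[-56,48,-11],-57],[[-56,48,-11],-57],[[-56,48,-11],-57],[[-56,48,-11],-57],[[-56,48,-11],-57],[[-56,48,-11],-57],[[-56,48,-11],-57]], "gripper": 1}}

```text
time_s: 2.5
tcp_pos: [0.5776, 0.0159, 0.3328]
ee_rot: [[-0.29, -0.957, 0.0], [-0.957, 0.29, -0.0], [-0.0, -0.0, -1.0]]
wrist_force: [-0.8, -0.6, 0.4]
gripper_width: 1.005
```

```bash
python3 - <<'E'
from h import *
s=st()
im=r.capture('wrist'); cv2.imwrite('pics/w1.png',cv2.cvtColor(im,cv2.COLOR_RGB2BGR))
k=r.calibration('wrist'); print(np.round(k['world_from_camera'],3).tolist(),np.round(k['camera_matrix'],1).tolist())
for t in('holder','deck_top'):
    for d in r.place_of('wrist',t): print(t,round(d['confidence'],2),np.round(d['centre'],4))
E
```

```text
t 2.5 tcp [0.5776 0.0159 0.3328] R [[-0.29, -0.957, 0.0], [-0.957, 0.29, -0.0], [-0.0, -0.0, -1.0]] F [-0.8 -0.6  0.4] g 1.005
[[-0.957, -0.28, -0.079, 0.556], [0.291, -0.922, -0.256, -0.053], [-0.001, -0.268, 0.963, 0.495], [0.0, 0.0, 0.0, 1.0]] [[314.1, 0.0, 255.1], [0.0, 314.1, 193.1], [0.0, 0.0, 1.0]]
holder 0.76 [0.5681 0.246  0.0008]
holder 0.63 [0.7115 0.2739 0.0038]
deck_top 0.91 [0.5787 0.0209 0.1   ]
deck_top 0.42 [0.5728 0.019  0.0006]
```

View pics/w1.png

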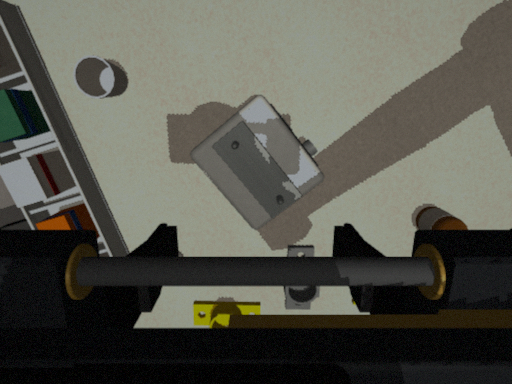

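Wrist picture: deck at about (257,172), peg tips at (235,145) and (280,199). The grey holder at (300,280) is partly hidden by the gripper. I'll measure the pegs here and go over to the holder.

```bash
python3 - <<'E'
from h import *
im=cv2.imread('pics/w1.png')
rr=rect('wrist',im,.578,.02,.1,.08,480)
cv2.imwrite('pics/rect1.png',rr)
d=r.cut_out('wrist','deck_top')
for q in d[:2]:
    m=q['pixels'].astype(np.uint8); ys,xs=np.nonzero(m); print(q['confidence'],m.sum(),xs.mean(),ys.mean())
g=cv2.cvtColor(im,cv2.COLOR_BGR2GRAY)
for (u,v) in((235,145),(280,199)):
    w=g[v-7:v+8,u-7:u+8].astype(float); wt=np.clip(np.median(w)-12-w,0,None); yy,xx=np.mgrid[v-7:v+8,u-7:u+8]
    c=((wt*xx).sum()/wt.sum(),(wt*yy).sum()/wt.sum()); print(c,onz('wrist',c,.128),onz('wrist',c,.116),onz('wrist',c,.1))
E
```

```text
0.85 3631 256.8969980721564 169.6549160011016
(np.float64(235.15767045454547), np.float64(144.1278409090909)) [ 0.59143631 -0.01845571  0.128     ] [ 0.59258423 -0.01733075  0.116     ] [ 0.5941148  -0.01583081  0.1       ]
(np.float64(279.2268656716418), np.float64(198.13432835820896)) [0.56012467 0.05939621 0.128     ] [0.56024832 0.06306787 0.116     ] [0.56041319 0.06796341 0.1       ]
```

View pics/rect1.png

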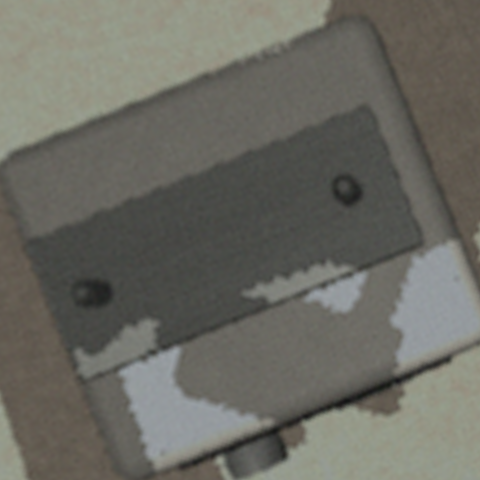

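Call:
{"fn": "carry_out", "kwargs": {"steps": [[[-21.7,7.5,5],0],[[-21.7,7.5,5],0],[[-21.7,7.5,5],0],[[-21.7,7.5,5],0],[[-21.7,7.5,5],0],[[-21.7,7.5,5],0],[[-21.7,7.5,5],0],[[-21.7,7.5,5],0]]}}

```text
time_s: 3.5
tcp_pos: [0.5693, 0.2447, 0.2835]
ee_rot: [[-0.291, -0.957, 0.001], [-0.957, 0.291, 0.0], [-0.001, -0.001, -1.0]]
wrist_force: [0.1, 0.0, -0.4]
gripper_width: 1.0
```

```bash
python3 - <<'E'
from h import *
s=st()
im=r.capture('wrist'); im=cv2.cvtColor(im,cv2.COLOR_RGB2BGR); cv2.imwrite('pics/w2.png',im)
for t in('holder','holder_mouth'):
    for d in r.place_of('wrist',t): print(t,round(d['confidence'],2),np.round(d['centre'],4), proj('wrist',d['centre']))
rr=rect('wrist',im,.569,.246,.01,.08,480); r2=rect('wrist',im,.569,.246,.044,.08,480)
cv2.imwrite('pics/rect2.png',np.hstack([rr,r2])[:, :])
E
python3 -c "
import cv2;i=cv2.imread('pics/rect2.png');cv2.imwrite('pics/rect2.png',cv2.resize(i,(800,400)))"
```

```text
t 3.5 tcp [0.5693 0.2447 0.2835] R [[-0.291, -0.957, 0.001], [-0.957, 0.291, 0.0], [-0.001, -0.001, -1.0]] F [ 0.1  0.  -0.4] g 1.0
holder 0.96 [ 4.235e-01  3.292e-01 -2.000e-04] [[367.689232   184.26441599]]
holder 0.83 [ 0.5652  0.2431 -0.0015] [[257.78634742 156.17608232]]
holder 0.56 [0.7125 0.2759 0.0018] [[169.27621732 206.29180842]]
holder_mouth 0.68 [0.7131 0.2759 0.0474] [[159.83256053 216.88594113]]
holder_mouth 0.6 [0.428  0.3286 0.0462] [[376.29149896 193.28807288]]
```

View pics/rect2.png

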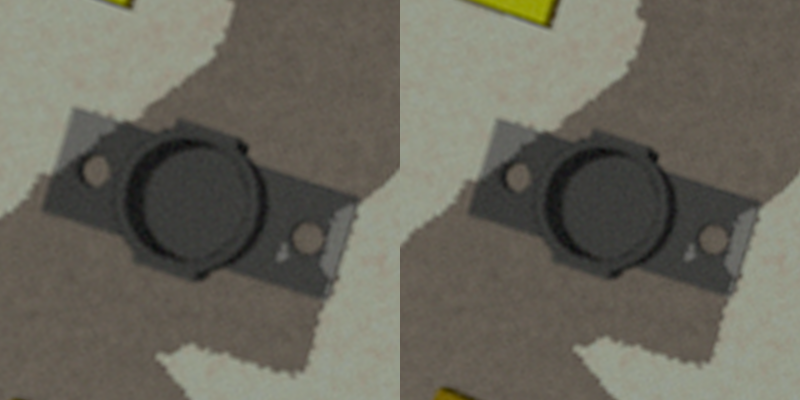

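Holder: holes at (96,171) and (307,238) in the z=10 mm rectification put the centre at (0.567, 0.245) with yaw -17.6°. The ring at z=44 mm agrees with this. Deck from its corners: (0.577, 0.025), yaw +21.8°; I'll check that again on the approach. Now I grasp.

Call:
{"fn": "carry_out", "kwargs": {"steps": [[[0,0.2,5],0.7],[[0,0.2,10],0.7],[[0,0.2,15],0.7],[[0,0.2,20],0.7],[[0,0.2,23],0.7],[[0,0.2,25],0.7],[[0,0.2,26.2],0.7],[[0,0.2,27.0],0.7],[[0,0.2,27.1],0.7],[[0,0.2,27.1],0.7]]}}

```text
time_s: 4.65
tcp_pos: [0.5686, 0.2455, 0.0137]
ee_rot: [[-0.303, -0.953, 0.003], [-0.953, 0.303, 0.002], [-0.003, -0.002, -1.0]]
wrist_force: [0.6, 1.2, 0.2]
gripper_width: 1.004
```

Call:
{"fn": "carry_out", "kwargs": {"steps": [[[0,0,0],0],[[0,0,0],0],[[0,0,0],0],[[0,0,0],0],[[0,0,0],0],[[0,0,0],0],[[0,0,0],0],[[0,0,0],0],[[0,0,0],0],[[0,0,0],0]], "gripper": -1}}

```text
time_s: 5.65
tcp_pos: [0.5685, 0.2456, 0.0139]
ee_rot: [[-0.303, -0.953, 0.003], [-0.953, 0.303, 0.002], [-0.003, -0.002, -1.0]]
wrist_force: [-2.6, 1.0, 4.4]
gripper_width: 0.646
```

The opening of 56 mm matches the grip faces. Lift, turn and stop 11 cm short of the deck for a check view of the pegs.

Call:
{"fn": "carry_out", "kwargs": {"steps": [[[0,0,-2],0],[[0,0,-6],0],[[0,0,-11],0],[[0,0,-16],0],[[0,0,-21],0],[[0,0,-26],0],[[3,0,-29],-8],[[7,0,-29],-16],[[10,-0.3,-29],-24],[[12.3,-0.5,-29],-32],[[12.3,-0.5,-29],-39.4],[[12.3,-0.5,-29],-39.4],[[12.3,-0.5,-29],-39.4],[[12.3,-0.5,-29],-39.4]]}}

```text
time_s: 7.05
tcp_pos: [0.5351, 0.1267, 0.3029]
ee_rot: [[0.369, -0.929, 0.002], [-0.929, -0.369, 0.001], [-0.001, -0.002, -1.0]]
wrist_force: [-0.5, 0.6, -2.6]
gripper_width: 0.643
```

```bash
python3 - <<'E'
from h import *
s=st()
im=r.capture('wrist'); im=cv2.cvtColor(im,cv2.COLOR_RGB2BGR); cv2.imwrite('pics/w3.png',im)
for d in r.place_of('wrist','deck_top'): print(round(d['confidence'],2),np.round(d['centre'],4))
print(np.round(r.calibration('wrist')['world_from_camera'],4)[:3,3], proj('wrist',[[.577,.025,.1],[.560,.067,.132],[.594,-.017,.132]]))
v=cv2.resize(im[:230,130:380],(750,690))[:600]
cv2.imwrite('pics/w3c.png',v)
E
```

```text
t 7.05 tcp [0.5351 0.1267 0.3029] R [[0.369, -0.929, 0.002], [-0.929, -0.369, 0.001], [-0.001, -0.002, -1.0]] F [-0.5  0.6 -2.6] g 0.643
0.81 [0.5807 0.0197 0.0986]
[0.5616 0.0595 0.465 ] [[254.81890244  69.72531309]
 [254.95456521 113.38789748]
 [254.3917366   15.07527122]]
```

View pics/w3c.png

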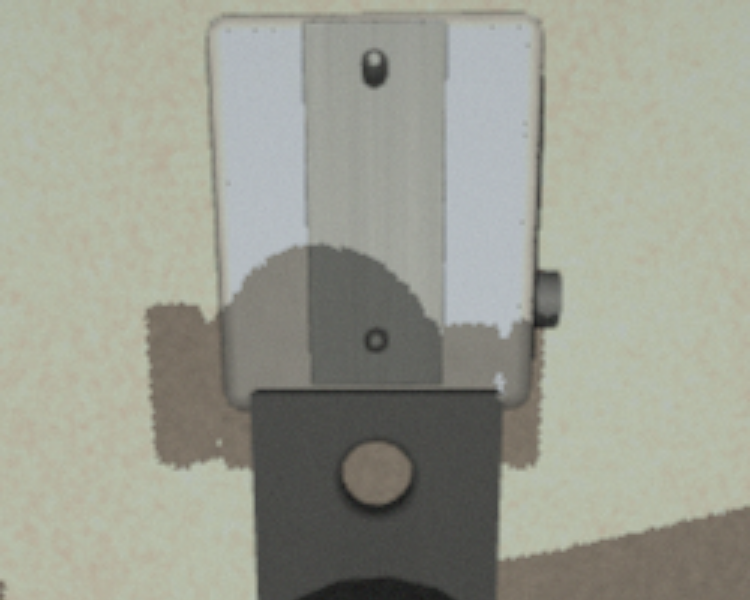

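Crop: near peg tip at (376,340), far peg tip at about (373,56), base about (374,78). The holder's front hole is at (376,473). Lateral and angular alignment look very good.

```bash
python3 - <<'E'
from h import *
s=r.sense(); R=np.array(s['ee_rot']); p=np.array(s['tcp_pos'])
f=lambda n,u,v,z: print(n,np.round((R.T@(onz('wrist',(130+u/3-.33,v/3-.33),z)-p))*1000,1))
f('hole top',376.5,473,p[2]-.0038)
f('plate edge L',252,392,p[2]-.0038); f('plate edge R',502,390,p[2]-.0038)
f('near tip',376,340,.132); f('far tip',373,56,.132); f('far base',374,77,.1)
f('deck far L',303,22,.1);f('deck far R',447,22,.1);f('deck near L',312,385,.1);f('deck near R',441,385,.1)
E
```

```text
hole top [45.9 -0.2  3.8]
plate edge L [ 60.  -21.8   3.8]
plate edge R [60.4 21.5  3.7]
near tip [ 65.2  -0.5 171.1]
far tip [152.7  -1.4 171. ]
far base [153.8  -1.2 203. ]
deck far L [171.  -25.7 203.1]
deck far R [170.9  24.  203. ]
deck near L [ 48.  -24.9 203.2]
deck near R [ 48.   24.2 203. ]
```

Call:
{"fn": "carry_out", "kwargs": {"steps": [[[4,-0.05,0],0],[[8,-0.05,0],0],[[10.9,-0.05,0],0],[[10.9,-0.05,4],0],[[10.9,-0.05,8],0],[[10.9,-0.05,12],0],[[10.9,-0.05,14.5],0],[[10.9,-0.05,15.1],0],[[10.9,-0.05,15.1],0],[[10.9,-0.05,15.1],0],[[10.9,-0.05,15.1],0]]}}

```text
time_s: 8.25
tcp_pos: [0.5776, 0.0263, 0.1541]
ee_rot: [[0.37, -0.929, 0.006], [-0.929, -0.37, 0.002], [0.0, -0.007, -1.0]]
wrist_force: [-1.6, -0.7, -2.7]
gripper_width: 0.642
```

```bash
python3 - <<'E'
from h import *
s=st()
im=r.capture('wrist'); im=cv2.cvtColor(im,cv2.COLOR_RGB2BGR); cv2.imwrite('pics/w4.png',im)
si=cv2.cvtColor(r.capture('side'),cv2.COLOR_RGB2BGR); 
u,v=proj('side',[.577,.025,.13])[0].astype(int)
v1=cv2.resize(im[90:230,180:330],(450,420)); v2=cv2.resize(si[v-35:v+35,u-28:u+28],(336,420),interpolation=cv2.INTER_CUBIC)
cv2.imwrite('pics/w4c.png',np.hstack([v1,v2]))
E
```

```text
t 8.25 tcp [0.5776 0.0263 0.1541] R [[0.37, -0.929, 0.006], [-0.929, -0.37, 0.002], [0.0, -0.007, -1.0]] F [-1.6 -0.7 -2.7] g 0.642
```

View pics/w4c.png

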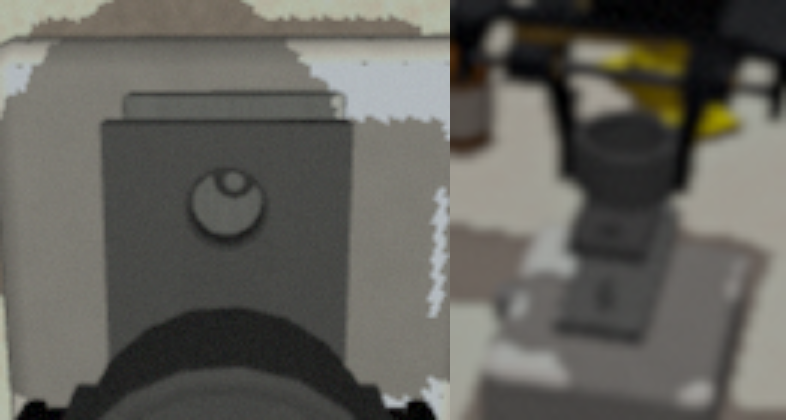

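Wrist crop: the peg tip shows inside the front hole at (234,183), hole centre (228,204). I'll compute the residual offset.

```bash
python3 - <<'E'
from h import *
s=r.sense(); R=np.array(s['ee_rot']); p=np.array(s['tcp_pos'])
f=lambda n,u,v,z: print(n,np.round((R.T@(onz('wrist',(180+u/3-.33,90+v/3-.33),z)-p))*1000,1))
f('hole top',228,202,p[2]-.0038); f('tip',234,182,.132); f('plate edge L',102,121,p[2]-.0038); f('plate edge R',351,121,p[2]-.0038)
f('deck L',124,94,.1);f('deck R',343,94,.1)
E
```

```text
hole top [46.1  0.1  3.8]
tip [47.2  1.3 21.6]
plate edge L [ 60.2 -21.7   3.9]
plate edge R [60.2 21.3  3.7]
deck L [ 62.5 -23.1  53.8]
deck R [62.5 25.8 53.5]
```

Call:
{"fn": "carry_out", "kwargs": {"steps": [[[0.06,0.13,0],0],[[0.06,0.13,0],0],[[0.06,0.13,0.4],0],[[0.06,0.13,0.8],0],[[0.06,0.13,1.2],0],[[0.06,0.13,1.6],0],[[0.06,0.13,2.0],0],[[0.06,0.13,2.4],0],[[0.06,0.13,2.8],0],[[0.06,0.13,3.2],0],[[0.06,0.13,3.6],0],[[0.06,0.13,3.9],0],[[0.06,0.13,4.0],0],[[0.06,0.13,4.0],0]]}}

```text
time_s: 9.75
tcp_pos: [0.5763, 0.0252, 0.1139]
ee_rot: [[0.37, -0.929, 0.005], [-0.929, -0.37, 0.002], [-0.0, -0.006, -1.0]]
wrist_force: [-0.3, -0.6, 0.2]
gripper_width: 0.638
```

The force shows the weight was taken up at the expected height. Release and rise.

Call:
{"fn": "carry_out", "kwargs": {"steps": [[[0,0,0],0],[[0,0,0],0],[[0,0,0],0],[[0,0,0],0],[[0,0,0],0],[[0,0,0],0],[[0,0,0],0],[[0,0,-1],0],[[0,0,-3],0],[[0,0,-7],0],[[0,0,-12],0],[[0,0,-17],0],[[0,0,-18.6],0],[[0,0,-18.6],0]], "gripper": 1}}

```text
time_s: 11.15
tcp_pos: [0.5767, 0.025, 0.3049]
ee_rot: [[0.37, -0.929, 0.014], [-0.929, -0.37, 0.004], [0.001, -0.015, -1.0]]
wrist_force: [0.1, -0.6, -0.0]
gripper_width: 0.999
```

```bash
python3 - <<'E'
from h import *
s=st()
im=cv2.cvtColor(r.capture('wrist'),cv2.COLOR_RGB2BGR); cv2.imwrite('pics/w5.png',im)
for t in('holder','holder_mouth'):
    for d in r.place_of('wrist',t): print(t,round(d['confidence'],2),np.round(d['centre'],4))
def rc(z): # tool frame rectification, 150x150mm: columns tool y, rows -tool x
    R=np.array(s['ee_rot']); R[:,2]=[0,0,-1]; p=np.array(s['tcp_pos'])*[1,1,0]+[0,0,z]
    w=np.array([p+R[:,0]*a+R[:,1]*b for a,b in((.075,-.075),(.075,.075),(-.075,.075),(-.075,-.075))])
    H=cv2.getPerspectiveTransform(proj('wrist',w).astype(np.float32),np.float32([[0,0],[400,0],[400,400],[0,400]]))
    return cv2.warpPerspective(im,H,(400,400),flags=cv2.INTER_CUBIC)
cv2.imwrite('pics/w5c.png',np.hstack([rc(.110),rc(.144)]))
E
```

```text
t 11.15 tcp [0.5767 0.025  0.3049] R [[0.37, -0.929, 0.014], [-0.929, -0.37, 0.004], [0.001, -0.015, -1.0]] F [ 0.1 -0.6 -0. ] g 0.999
holder 0.95 [0.5754 0.0225 0.0973]
holder 0.8 [0.7101 0.2733 0.003 ]
holder_mouth 0.84 [0.5761 0.0266 0.1436]
```

View pics/w5c.png

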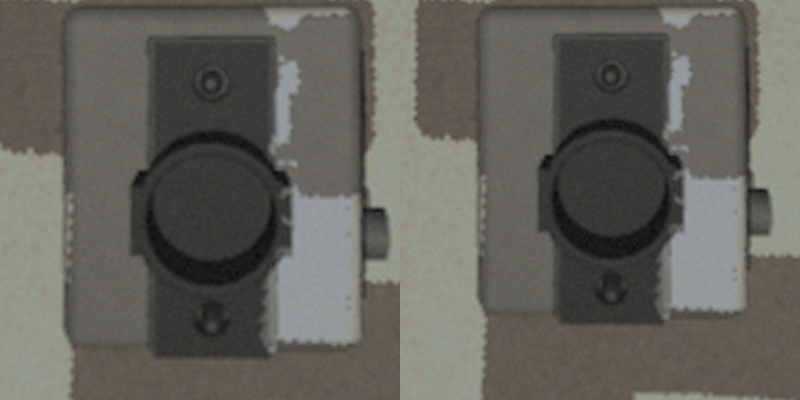

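Call:
{"fn": "carry_out", "kwargs": {"steps": [[[5,2.6,0],0],[[10,5.1,0],0],[[15,7.7,0],0],[[20,10.2,0],0],[[25,12.8,0],0],[[28.6,14.6,0],0],[[28.6,14.6,0],0],[[28.6,14.6,0],0],[[28.6,14.6,0],0]]}}

```text
time_s: 12.2
tcp_pos: [0.544, -0.295, 0.2961]
ee_rot: [[0.369, -0.929, -0.0], [-0.929, -0.369, 0.004], [-0.003, -0.001, -1.0]]
wrist_force: [0.1, 1.1, 1.0]
gripper_width: 1.0
```

```bash
python3 - <<'E'
from h import *
s=st(); R=np.array(s['ee_rot']); p=np.array(s['tcp_pos'])
im=cv2.cvtColor(r.capture('wrist'),cv2.COLOR_RGB2BGR); cv2.imwrite('pics/w6.png',im)
for t in('flask','flask_belly','flask_cap'):
    for d in r.place_of('wrist',t)[:2]: print(t,round(d['confidence'],2),np.round(d['centre'],4),'tool mm',np.round(R.T@(np.array(d['centre'])-p)*1000,1))
for c in r.cut_out('wrist','flask')[:1]:
    m=c['pixels']; ys,xs=np.nonzero(m); print('mask',m.sum(),xs.min(),xs.max(),ys.min(),ys.max())
    hsv=cv2.cvtColor(im,cv2.COLOR_BGR2HSV); w=m&(hsv[...,1]<70); ys,xs=np.nonzero(w); print('white',w.sum(),xs.mean(),ys.mean(),xs.min(),xs.max(),ys.min(),ys.max())
    u,v=int(xs.mean()),int(ys.mean()); cv2.imwrite('pics/w6c.png',cv2.resize(im[max(v-50,0):v+50,u-60:u+60],(720,600)if v>=50 else None,fx=6,fy=6)); print('crop origin',u-60,max(v-50,0))
E
```

```text
t 12.2 tcp [ 0.544  -0.295   0.2961] R [[0.369, -0.929, -0.0], [-0.929, -0.369, 0.004], [-0.003, -0.001, -1.0]] F [0.1 1.1 1. ] g 1.0
flask_belly 0.7 [ 0.5432 -0.2931  0.0245] tool mm [ -1.2   0.3 271.6]
flask_cap 0.7 [ 0.5467 -0.2927  0.0855] tool mm [ -0.4  -3.2 210.6]
```

The holder is seated: pegs show in both holes, at (210,82) and (210,318) in the left panel, and the plate is flush on the deck. The flask mask came back empty, so I'll find the cap by eye and blob.

```bash
python3 - <<'E'
from h import *
s=st(); R=np.array(s['ee_rot']); p=np.array(s['tcp_pos'])
im=cv2.cvtColor(r.capture('wrist'),cv2.COLOR_RGB2BGR); cv2.imwrite('pics/w6.png',im)
for t in('flask_cap','flask_belly'):
    for d in r.place_of('wrist',t)[:1]: print(t,round(d['confidence'],2),np.round(d['centre'],4))
u,v=proj('wrist',[.545,-.294,.096])[0].astype(int); x0,y0=u-60,max(v-50,0); print(u,v,'origin',x0,y0)
cv2.imwrite('pics/w6c.png',cv2.resize(im[y0:y0+100,x0:x0+120],(720,600)))
E
```

```text
t 12.45 tcp [ 0.545  -0.2938  0.2981] R [[0.372, -0.928, 0.003], [-0.928, -0.372, 0.002], [-0.001, -0.004, -1.0]] F [0.1 0.5 0.8] g 0.998
flask_cap 0.88 [ 0.5467 -0.2941  0.0851]
flask_belly 0.64 [ 0.5458 -0.2906  0.0248]
255 169 origin 195 119
```

View pics/w6c.png

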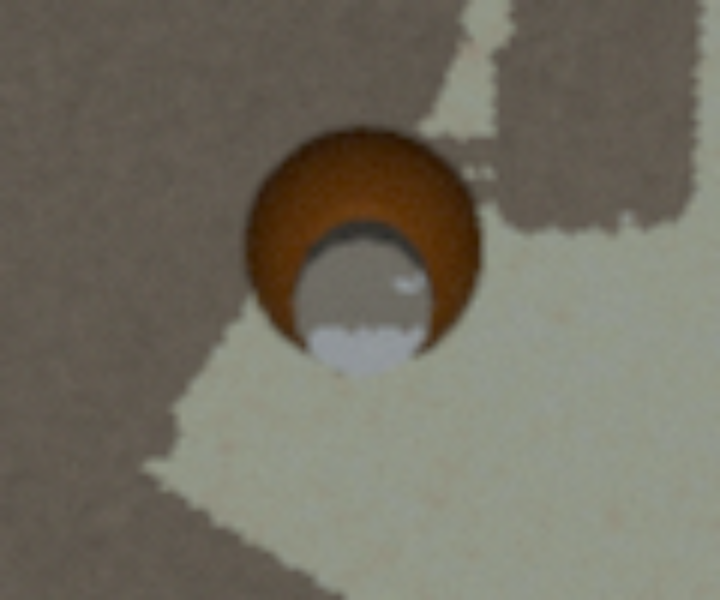

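The cap's top circle is at crop (363,306), i.e. directly below the TCP within 1 mm. The cap's size fits the stated height, and the network agrees. Descend and grip the cap.

Call:
{"fn": "carry_out", "kwargs": {"steps": [[[0,0,5],0],[[0,0,10],0],[[0,0,15],0],[[0,0,19],0],[[0,0,21],0],[[0,0,22.5],0],[[0,0,23.2],0],[[0,0,23.2],0],[[0,0,23.2],0]]}}

```text
time_s: 13.5
tcp_pos: [0.5464, -0.2938, 0.0673]
ee_rot: [[0.372, -0.928, 0.005], [-0.928, -0.372, 0.001], [0.001, -0.005, -1.0]]
wrist_force: [0.1, 0.3, -0.2]
gripper_width: 1.0
```

Call:
{"fn": "carry_out", "kwargs": {"steps": [[[0,0,0],0],[[0,0,0],0],[[0,0,0],0],[[0,0,0],0],[[0,0,0],0],[[0,0,0],0],[[0,0,0],0],[[0,0,0],0],[[0,0,0],0],[[0,0,0],0],[[0,0,0],0],[[0,0,0],0]], "gripper": -1}}

```text
time_s: 14.7
tcp_pos: [0.5463, -0.2939, 0.0672]
ee_rot: [[0.372, -0.928, 0.005], [-0.928, -0.372, 0.001], [0.0, -0.005, -1.0]]
wrist_force: [-0.7, 0.5, -0.2]
gripper_width: 0.309
```

Call:
{"fn": "carry_out", "kwargs": {"steps": [[[0,0,-3],0],[[0,0,-8],0],[[0,0,-13],0],[[0,0,-18],0],[[0,0,-22.5],0],[[-4,-2,-22.5],0],[[-8,-4.1,-22.5],0],[[-12,-6.2,-22.5],0],[[-16,-8.2,-22.5],0],[[-20,-10.3,-22.5],0],[[-24,-12.4,-22.5],0],[[-27,-13.9,-22.5],0],[[-28.5,-14.65,-22.5],0],[[-28.5,-14.65,-22.5],0],[[-28.5,-14.65,-22.5],0],[[-28.5,-14.65,-22.5],0],[[-28.5,-14.65,-22.5],0],[[-28.5,-14.65,-22.5],0]]}}

```text
time_s: 16.5
tcp_pos: [0.5753, 0.0238, 0.2929]
ee_rot: [[0.37, -0.929, 0.005], [-0.929, -0.37, 0.001], [0.0, -0.005, -1.0]]
wrist_force: [-0.9, -0.6, -3.8]
gripper_width: 0.315
```

```bash
python3 - <<'E'
from h import *
s=st(); R=np.array(s['ee_rot']); p=np.array(s['tcp_pos'])
im=cv2.cvtColor(r.capture('wrist'),cv2.COLOR_RGB2BGR); cv2.imwrite('pics/w7.png',im)
for c in('wrist','scene','side'):
    if c!='wrist': r.capture(c)
    for t in('holder_mouth','flask_belly','deck_top'):
        for d in r.place_of(c,t)[:2]: print(c,t,round(d['confidence'],2),np.round(d['centre'],4))
u,v=proj('wrist',[.5765,.025,.144])[0]; print(u,v,proj('wrist',p+R@[.045,0,p[2]-.11]))
y0=max(int(v)-70,0); x0=int(u)-75; print(x0,y0)
cv2.imwrite('pics/w7c.png',cv2.resize(im[y0:y0+120,x0:x0+150],(750,600)))
E
```

```text
t 16.5 tcp [0.5753 0.0238 0.2929] R [[0.37, -0.929, 0.005], [-0.929, -0.37, 0.001], [0.0, -0.005, -1.0]] F [-0.9 -0.6 -3.8] g 0.315
wrist holder_mouth 0.72 [0.5789 0.0271 0.1425]
wrist holder_mouth 0.27 [0.5779 0.0233 0.2301]
wrist flask_belly 0.64 [0.5734 0.0234 0.2484]
scene holder_mouth 0.93 [0.5758 0.0245 0.1442]
scene holder_mouth 0.8 [0.7068 0.2748 0.0445]
scene flask_belly 0.69 [0.5747 0.0209 0.2463]
scene deck_top 0.55 [0.5738 0.0187 0.1035]
side holder_mouth 0.66 [0.4225 0.3248 0.0427]
side holder_mouth 0.58 [0.7122 0.2783 0.0415]
side flask_belly 0.69 [0.5781 0.02   0.2489]
side flask_belly 0.59 [7.744e-01 1.558e-01 7.000e-04]
side deck_top 0.61 [0.5776 0.025  0.0993]
255.07826357136557 179.48317327663216 [[255.93029274 131.14243908]]
180 109
```

View pics/w7c.png

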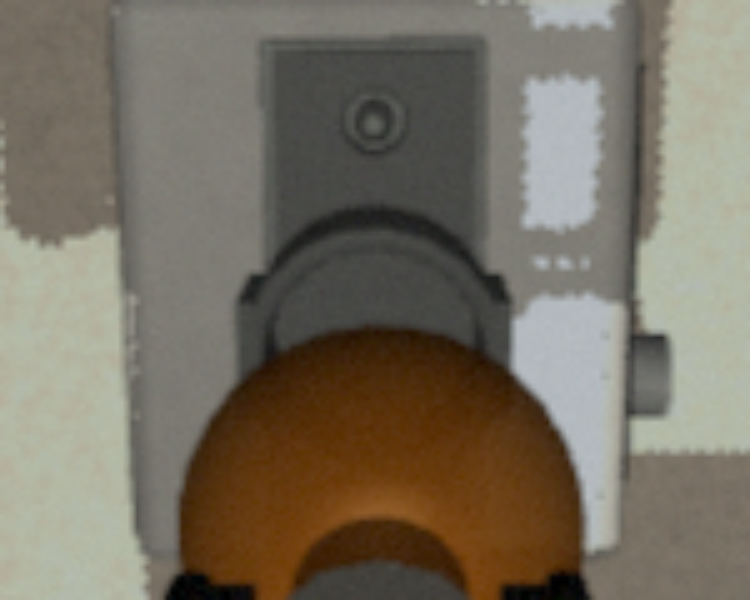

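The crop shows the holder seated flat, with the peg through the hole at (375,122), grip faces at 240..508 and the belly at 180..583. Computing offsets.

```bash
python3 - <<'E'
from h import *
s=r.sense(); R=np.array(s['ee_rot']); p=np.array(s['tcp_pos'])
f=lambda n,u,v,z: print(n,np.round((R.T@(onz('wrist',(180+u/5-.4,109+v/5-.4),z)-p))*1000,1))
f('hole',375,122,.11); f('gripL',240,310,.144); f('gripR',509,310,.144); f('plL',263,45,.11); f('plR',487,45,.11)
f('bellyL',180,530,.2507);f('bellyR',583,530,.2507); f('ring far outer',375,208,.144)
print(R@np.array([0,0,1]))
E
```

```text
hole [ 44.   -0.9 182.8]
gripL [  9.4 -28.1 149. ]
gripR [  9.5  26.1 148.7]
plL [ 60.2 -24.9 183. ]
plR [ 60.2  23.  182.7]
bellyL [  0.2 -27.5  42.3]
bellyR [ 0.3 27.9 42. ]
ring far outer [ 30.   -0.9 148.8]
[ 0.00456255  0.00147982 -0.9999885 ]
```

Call:
{"fn": "carry_out", "kwargs": {"steps": [[[0,-0.08,2],0],[[0,-0.08,4],0],[[0,-0.08,6],0],[[0,-0.08,7.5],0],[[0,-0.08,8.2],0],[[0,-0.08,8.5],0],[[0,-0.08,8.7],0],[[0,-0.08,8.9],0],[[0,-0.08,9.1],0],[[0,-0.08,9.2],0],[[0,-0.08,9.2],0],[[0,-0.08,9.2],0],[[0,-0.08,9.2],0]]}}

```text
time_s: 18.4
tcp_pos: [0.5768, 0.0255, 0.2014]
ee_rot: [[0.372, -0.928, 0.006], [-0.928, -0.372, 0.002], [0.001, -0.006, -1.0]]
wrist_force: [-0.2, 0.8, 1.7]
gripper_width: 0.311
```

Contact made. Hold briefly, then press down in steps.

Call:
{"fn": "carry_out", "kwargs": {"steps": [[[0,0,0],0],[[0,0,0],0],[[0,0,0],0],[[0,0,0.1],0],[[0,0,0.2],0],[[0,0,0.3],0],[[0,0,0.4],0],[[0,0,0.5],0],[[0,0,0.6],0],[[0,0,0.6],0],[[0,0,0.6],0],[[0,0,0.6],0]]}}

```text
time_s: 19.6
tcp_pos: [0.5769, 0.0255, 0.1957]
ee_rot: [[0.372, -0.928, 0.006], [-0.928, -0.372, 0.002], [0.001, -0.006, -1.0]]
wrist_force: [-2.6, 1.1, 5.2]
gripper_width: 0.314
```

Call:
{"fn": "carry_out", "kwargs": {"steps": [[[0,0,0.1],0],[[0,0,0.2],0],[[0,0,0.3],0],[[0,0,0.3],0],[[0,0,0.3],0],[[0,0,0.3],0]]}}

```text
time_s: 20.2
tcp_pos: [0.577, 0.0254, 0.1932]
ee_rot: [[0.372, -0.928, 0.007], [-0.928, -0.372, 0.002], [0.001, -0.007, -1.0]]
wrist_force: [-3.9, 0.9, 6.4]
gripper_width: 0.314
```

Call:
{"fn": "carry_out", "kwargs": {"steps": [[[-0.02,0.05,0],0],[[-0.04,0.09,0.05],0],[[-0.04,0.09,0.1],0],[[-0.04,0.09,0.15],0],[[-0.04,0.09,0.15],0],[[-0.04,0.09,0.15],0],[[-0.04,0.09,0.15],0]]}}

```text
time_s: 20.9
tcp_pos: [0.5767, 0.0256, 0.1926]
ee_rot: [[0.372, -0.928, 0.009], [-0.928, -0.372, 0.002], [0.002, -0.009, -1.0]]
wrist_force: [-2.2, 0.7, 6.4]
gripper_width: 0.312
```

```bash
python3 - <<'E'
from h import *
s=st()
ims=[]
for c in('scene','side'):
    im=cv2.cvtColor(r.capture(c),cv2.COLOR_RGB2BGR)
    for t in('holder_mouth','holder','flask_belly','flask_cap','deck_top'):
        for d in r.place_of(c,t)[:2]:
            if abs(d['centre'][0]-.577)<.03 and abs(d['centre'][1]-.025)<.03: print(c,t,round(d['confidence'],2),np.round(d['centre'],4))
    u,v=proj(c,[.577,.025,.13])[0].astype(int); ims.append(cv2.resize(im[v-40:v+40,u-40:u+40],(390,390),interpolation=cv2.INTER_CUBIC))
cv2.imwrite('pics/end.png',np.hstack(ims)); st()
E
```

```text
t 20.9 tcp [0.5767 0.0256 0.1926] R [[0.372, -0.928, 0.009], [-0.928, -0.372, 0.002], [0.002, -0.009, -1.0]] F [-2.2  0.7  6.4] g 0.312
scene flask_belly 0.47 [0.5778 0.0216 0.1504]
scene flask_cap 0.42 [0.5802 0.0234 0.1266]
scene deck_top 0.67 [0.576  0.0206 0.0935]
side holder_mouth 0.81 [0.583  0.0239 0.135 ]
side flask_belly 0.63 [0.5747 0.0218 0.1498]
side flask_belly 0.55 [0.5798 0.0261 0.2098]
side flask_cap 0.87 [0.5774 0.0251 0.2075]
side deck_top 0.62 [0.5783 0.0232 0.0886]
side deck_top 0.37 [0.5833 0.0274 0.0907]
t 21.5 tcp [0.5767 0.0256 0.1926] R [[0.372, -0.928, 0.009], [-0.928, -0.372, 0.002], [0.002, -0.009, -1.0]] F [-2.6  1.1  7.6] g 0.315
```

View pics/end.png

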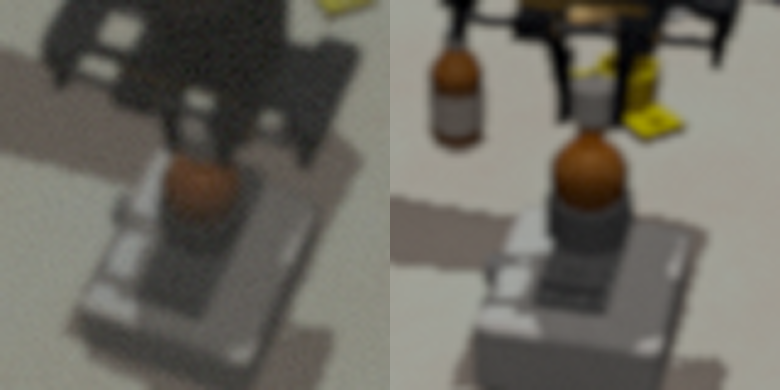

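Both views show the flask upright in the ring with the plate on the pegs. By kinematics the deck is only about 10.5 mm down, too close to the limit, so I press further.

Call:
{"fn": "carry_out", "kwargs": {"steps": [[[0,0.02,0.1],0],[[-0.01,0.03,0.2],0],[[-0.01,0.03,0.25],0],[[-0.01,0.03,0.25],0],[[-0.01,0.03,0.25],0],[[-0.01,0.03,0.25],0]]}}

```text
time_s: 22.1
tcp_pos: [0.5768, 0.0255, 0.1912]
ee_rot: [[0.373, -0.928, 0.01], [-0.928, -0.373, 0.002], [0.002, -0.01, -1.0]]
wrist_force: [-2.8, 1.6, 7.7]
gripper_width: 0.314
```

Call:
{"fn": "carry_out", "kwargs": {"steps": [[[0,0,0.1],0],[[0,0,0.15],0],[[0,0,0.2],0],[[0,0,0.2],0],[[0,0,0.2],0],[[0,0,0.2],0]]}}

```text
time_s: 22.7
tcp_pos: [0.5769, 0.0255, 0.1903]
ee_rot: [[0.373, -0.928, 0.011], [-0.928, -0.373, 0.001], [0.003, -0.01, -1.0]]
wrist_force: [-3.7, 2.2, 8.1]
gripper_width: 0.307
```

Call:
{"fn": "carry_out", "kwargs": {"steps": [[[0,0.02,0.1],0],[[0,0.03,0.2],0],[[0,0.03,0.2],0],[[0,0.03,0.2],0],[[0,0.03,0.2],0],[[0,0.03,0.2],0],[[0,0.03,0.2],0],[[0,0.03,0.2],0]]}}

```text
time_s: 23.5
tcp_pos: [0.5768, 0.0254, 0.1895]
ee_rot: [[0.373, -0.928, 0.012], [-0.928, -0.373, 0.001], [0.003, -0.011, -1.0]]
wrist_force: [-3.9, 2.4, 9.8]
gripper_width: 0.311
```

```bash
python3 - <<'E'
from h import *
st()
for c in('scene','side'):
    r.capture(c)
    for t in('holder_mouth','holder','flask_belly','flask_cap','deck_top'):
        for d in r.place_of(c,t)[:2]:
            if abs(d['centre'][0]-.577)<.03 and abs(d['centre'][1]-.025)<.03: print(c,t,round(d['confidence'],2),np.round(d['centre'],4))
st()
E
```

```text
t 23.5 tcp [0.5768 0.0254 0.1895] R [[0.373, -0.928, 0.012], [-0.928, -0.373, 0.001], [0.003, -0.011, -1.0]] F [-3.9  2.4  9.8] g 0.311
scene holder_mouth 0.76 [0.5747 0.0267 0.1323]
scene flask_belly 0.5 [0.5799 0.0212 0.1479]
scene flask_cap 0.59 [0.5767 0.026  0.2056]
scene deck_top 0.73 [0.5742 0.0288 0.1294]
scene deck_top 0.65 [0.5751 0.0219 0.0907]
side holder_mouth 0.54 [0.5802 0.0218 0.1322]
side flask_belly 0.55 [0.5779 0.0237 0.1454]
side flask_cap 0.51 [0.5769 0.025  0.2061]
side deck_top 0.44 [0.5753 0.0222 0.0889]
t 24.1 tcp [0.5768 0.0254 0.1895] R [[0.373, -0.928, 0.012], [-0.928, -0.373, 0.001], [0.003, -0.011, -1.0]] F [-3.8  1.8  8.4] g 0.313
```

The deck is about 12–14 mm down by kinematics, networks and force, and it holds steady. Handing in.

```bash
python3 -c "
from station import r
print(r.finish_job())"
```

```text
the job is handed in; nothing more can be done
None
```

I fitted the grey ring holder over both pegs and let go of it. I then set the flask in its ring by the cap, pressed it straight down, and handed in while still gripping it. The hand-in gives no verdict, so these are my own last checks:

- **Holder:** after release, a wrist picture showed pegs in both holes and the plate flat on the deck. Its estimated centre was within about 1 mm of my best deck estimate.
- **Flask:** both outside cameras showed it upright in the ring. I took those pictures before the last few millimetres of pressing.
- **Press depth:** the tool position gives about 13 mm down, assuming the cap did not slip in the grip. The networks' heights mostly give 9–14 mm: the ring mouth 12 mm, the cap 13 mm, the belly 13–16 mm and the deck 9–11 mm.
- **Force and steadiness:** the push was about 8–10 N, and the tool position did not change over the last 0.6 s.

**Disagreements:**
- A sideways force of about 4 N on the wrist remained; moving the tool about 1 mm sideways reduced it only for a while.
- Single network positions strayed up to about 6 mm horizontally.
- The flask cut-out returned nothing, so I located the cap from its picture instead.

I saw no contact with the other things on the bench, but I did not measure their positions again.

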